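# Slide a tray of wet turned pieces home on the drying rack

### The arm

A 6-joint arm with a two-finger parallel gripper is mounted at the origin on the work surface. World frame = base frame: x ahead of the robot, y to its left, z up, the work surface at z = 0. Lengths are in mm, angles in rad, forces in N, time in s.
With the tool pointing down it reaches from about 300 to 750 mm from the base axis. Payload 8.5 kg.
Tool frame: the origin (TCP) lies between the finger pads; the fingertips stand 8 mm ahead of it and the grasp point (between the pads) lies 11 mm behind it; z points along the fingers, y is the direction in which the jaws open and shut (so a half turn about z gives the same grasp; the last joint's range is limited). The gripper opens to 88 mm and grips with 3 to 60 N. Pads are 18 mm wide; open, the fingers measure 123 mm over their backs; the gripper's body (75 mm by 187 mm) begins 45 mm behind the grasp point.
Start: joints at [0.911, 0.381, 1.297, -0, 1.464, -0.215], TCP at [236.642, 496.469, 223.048] pointing down, gripper open.
Joint ranges: [-3.11, 3.11], [-0.89, 2.33], [0.22, 2.48], [-1.42, 4.56], [0.17, 2.85], [-2.88, 2.88]. Speed limits (rad/s): [2.39, 2.39, 3.14, 3.14, 3.14, 3.14].

### API

Orientations are given as a unit quaternion [x, y, z, w].
In Python, from plant import * gives the robot as it stands. The module is installed in compiled form; this text tells all that it offers.
- The arm moves only by the tool jog_arm, never from a script. Its argument "increments" is a list of rows, each a list of 7 numbers: the shift along the tool's x, y, z in m, then the turn, a rotation vector about the tool's x, y, z in rad, then the finger opening in m, from 0 to 0.0881. A call has 1 to 12 rows; each row is the pose to reach, as a shift and turn from the pose commanded when the call began, along the tool's axes at that moment; what a row does not reach only later rows make up. A row lasts 1/10 s, in which the tool goes at most 50 mm and 8.59 degrees, less where a joint would pass 70% of its speed; a pose out of reach is approached as far as the arm can. A call with a gripper value outside its range is refused whole. The fingers move at their own pace and stop on an object; "grip_force" is the grip in N (left out, the last holds). Time passes only in rows, so rows that repeat a pose let the fingers close. It gives the time, the measured TCP pose, the force and the opening at its end, in the units of the state.
- get_obs(): the state, without advancing time (a new reading comes with each control period).
- camera(name): name is "scene" or "top" or "wrist"; returns the picture (400x640x3 uint8, blue, green, red); there is no depth.
- camera_model(name): a dict with "fx", "fy", "cx", "cy" (pixels), "position" and "orientation" of the camera in the world. Camera axes: x right, y up, looking along -z (the intrinsics and any distortion apply to the point x, -y, -z); pixel columns grow to the right and rows downward; lengths in mm; the calibration is good to about 2 mm. A picture is of the moment at which its call begins: read the wrist's pose just before it. camera_model takes no time and is no camera call; for the wrist camera it gives the pose at the moment of the call.
- sign_off(): hands the job in, once; it reports no verdict.
The state is a dict: "clock": time; "joint_positions": joint angles; "qvel": joint speeds; "joint_efforts": joint torques, N m; "tcp_pos": TCP position; "orientation": TCP orientation; "contact_force": force on the tool from outside, world axes, zero at the start; "moment": the same for the moment, N m; "finger_gap": opening from 0.0 (shut) to 1.0 (fully open).
Only numpy, scipy, OpenCV 4.12 (cv2) and the standard library are available. Lean on these libraries where they do the work, as an engineer would, in place of code of your own. Each camera call takes 0.05 s, during which the arm holds its last target.

### The job

The tray on the open front part of the drying rack holds two freshly lacquered turnings that only stand on their feet. Push the tray, slowly and with the outside of the fingers, into the empty lane until it is right up against the end stop, without letting the tray brush either guide rail, and then draw back clear. Do not grip, lift or shove hard at the tray, do not touch the wet turnings or knock them over, and leave everything else where it stands.

Things in the scene. Friction and masses are not known exactly. Their poses are not given: they have to be found in the camera images.
- tray: the wooden tray to push: open-topped box 90 mm (its x) by 110 mm (its y) by 60 mm high, walls 6 mm, about 0.5 kg with its turnings; origin at the centre of its underside. It starts on the open front (-y) part of the rack deck, before the empty lane, up to 30 mm off its centre line and 0.25 rad askew. It slides with plain friction, stops when the push stops, and does not tip when pushed
- mat: flat dark drip mat, 84 by 104 mm, in the empty lane exactly where the tray belongs (no obstacle); origin at its centre on the deck. +y points along the lane to the end stop, x across it. Inner rail faces lie 59 mm either side of this origin, the lane mouth (rail front ends) 145 mm before it (-y), the end stop's face 55 mm beyond (+y): a tray against the stop has its origin here
- rack: fixed plywood drying rack, two parallel lanes along its +y; deck 300 mm (x) by 400 mm (y), its top 18 mm above the work surface; origin on the work surface, between the lanes, level with the lane mouths; the deck reaches from 186 mm before (-y) to 214 mm beyond it. The end stop is a bar across both lanes, face at +200 mm, top 52 mm above the work surface
- rail_near: guide rail of the rack on its -x edge, a flat aluminium bar 14 mm wide, 200 mm long (along y), 20 mm high, its top 38 mm above the work surface; origin at the centre of its underside
- rail_mid: the like rail between the two lanes
- rail_far: the like rail on the rack's +x edge
- finial: turned wooden finial, 62 mm tall, foot 36 mm across, standing loose in the tray to push, freshly lacquered; origin at the centre of its foot; its top is 86 mm above the work surface, 8 mm above the tray's rim
- knob: turned wooden knob, 57 mm tall, foot 38 mm across, 40 mm across its head, standing loose in the tray to push, freshly lacquered; origin at the centre of its foot
- tray_done: a second tray of the same shape already home in the other lane, to be left alone; origin at the centre of its underside
- finial_done: finial standing in the second tray, to be left alone; origin under its foot
- knob_done: knob standing in the second tray, to be left alone; origin under its foot
- tin: small tin, 44 mm across, 55 mm tall, standing just inside the mouth of the occupied lane, 100 mm before the second tray's centre, to be left alone; origin at the centre of its underside
- gouge: long turning gouge lying on the bench to the left (+y) of the rack, to be left alone; origin near the middle of its length
- mallet: round wooden mallet standing on its head, 80 mm across, 210 mm tall, on the left of the bench, to be left alone; origin at the centre of its underside
- brush: flat lacquer brush about 200 mm long lying on the bench to the right (-y) of the rack's near corner, to be left alone
- bowl: turned wooden bowl, 140 mm across, 60 mm high, on the right (-y) of the bench, to be left alone; origin at the centre of its underside
There are look-alikes about, which are no part of the job. What is shaped like the tray but purple is not meant.

How it is judged (in metres and radians):
At the end, for the whole second after the job is handed in: the tray rests flat on the deck in the empty lane, within 8 mm of the end stop, within 15 mm of the lane's centre line and 0.12 rad of its direction, at rest, with both turnings still standing upright in it (y of tray in the frame of mat between -0.008 and 0.006 m and x of tray in the frame of mat between -0.015 and 0.015 m and angle between the y axis of tray and the y axis of mat, either way round below 0.12 rad and height (world z) of tray below 0.023 m and linear speed of tray below 0.01 m/s and angle between each of finial, knob's own z axis and vertical below 0.12 rad and horizontal distance between each of finial, knob and tray below 0.06 m); the robot touches nothing.
It fails at once if the tray touches a guide rail (contact force between tray and rail_near above 0.2 N or contact force between tray and rail_mid above 0.2 N or contact force between tray and rail_far above 0.2 N).
It fails at once if the tray is lifted off the deck (5 mm) or tipped (0.1 rad) (height (world z) of tray above 0.023 m or angle between tray's own z axis and vertical above 0.1 rad).
It fails at once if the tray is gripped or rammed (over 30 N from the fingers), pushed with the gripper's body or arm, or shoved along faster than 0.3 m/s (contact force between the fingers and tray above 30 N or linear speed of tray above 0.3 m/s or contact force between the arm and tray above 1 N).
It fails at once if a wet turning is touched by the robot or falls over (contact force between any of the arm, the fingers and finial above 0.3 N or contact force between any of the arm, the fingers and knob above 0.3 N or angle between any of finial, knob's own z axis and vertical above 0.4 rad).
It fails at once if the second tray, its turnings, the tin or another bystander is moved (15 mm) or knocked over (distance of any of tray_done, finial_done, knob_done, tin, gouge, mallet, brush, bowl from where it was at the start of the episode above 0.015 m or angle between any of finial_done, knob_done, tin, mallet's own z axis and vertical above 0.4 rad).
It also fails if it takes over 72 s, if anything falls off the work surface, if the arm or the gripper's body presses on something with over 40 N, if the wrist force passes 120 N, or if a joint passes its speed limit or range.

## Working session

There is one attempt and no reset: what is moved stays moved. The work goes in short steps, Python scripts to look and compute and a tool call to move; the robot and the scene stay as the last step left them, time stands still between calls to the robot, and variables do not carry over. Pictures are saved under pics/ and viewed, and the job is handed in when it is done.

Besides the shell and the picture viewer there is one more tool, called after ">>>" as a command line: name --pt "numbers of a row" for each row, then --argument value for the rest. jog_arm: Moves the arm, as the interface text tells. Its arguments: {"type":"object","properties":{"increments":{"type":"array"},"grip_force":{"type":"number"}},"required":["increments"]}

```bash
mkdir -p pics; python3 - <<'E'
from plant import *
import cv2
o=get_obs();print(o)
for n in("scene","top","wrist"):
    m=camera_model(n);print(n,m)
    cv2.imwrite(f"pics/{n}0.png",camera(n))
E
```

```text
{'clock': 0.0, 'joint_positions': array([ 9.10687858e-01,  3.81209406e-01,  1.29825272e+00, -2.09633782e-05,
        1.46360820e+00, -2.15272820e-01]), 'qvel': array([ 0.00180237,  0.00014952,  0.00044096, -0.00103412, -0.001822  ,
       -0.00089526]), 'joint_efforts': array([ 4.99375947e-04, -4.37945795e+01, -2.24548316e+01,  7.13085663e-02,
        3.53267498e-02, -1.76636058e-04]), 'tcp_pos': array([236.4729934, 496.2317374, 222.4333044]), 'orientation': array([ 2.20587370e-01,  9.75366939e-01, -6.73603650e-04, -3.03715909e-04]), 'contact_force': array([ 0.02232075,  0.73723254, -0.51862951]), 'moment': array([0.03780624, 0.03999398, 0.04400492]), 'finger_gap': 1.0015782517316245}
scene {'fx': 472.58235611621393, 'fy': 472.58235611621393, 'cx': 311.3202155094354, 'cy': 202.1355080769609, 'position': array([1274.83131496, -650.8363202 , 1086.43362654]), 'orientation': array([0.34911687, 0.1594905 , 0.39499131, 0.83466284])}
top {'fx': 403.1559451357535, 'fy': 403.1559451357535, 'cx': 318.22344917110814, 'cy': 202.78386208701122, 'position': array([ 366.25594998,   14.00030333, 1024.62369957]), 'orientation': array([ 0.04026151, -0.05910646, -0.69707923,  0.71341852])}
wrist {'fx': 356.92861139018555, 'fy': 356.92861139018555, 'cx': 320.2584451406368, 'cy': 199.94739841328868, 'position': array([174.38889816, 527.22759804, 385.4278302 ]), 'orientation': array([-0.11590575, -0.07209527,  0.5291448 ,  0.83748069])}
```

View pics/scene0.png

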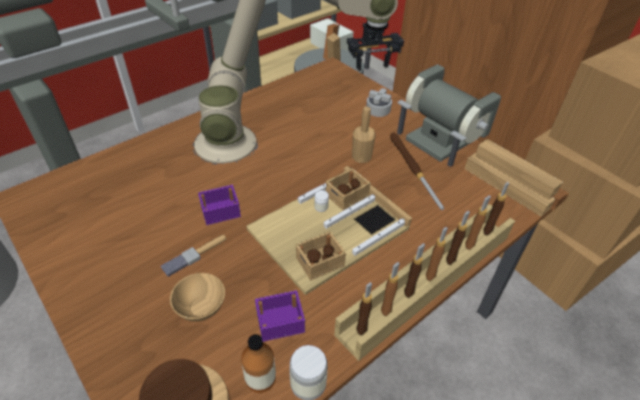

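View pics/top0.png

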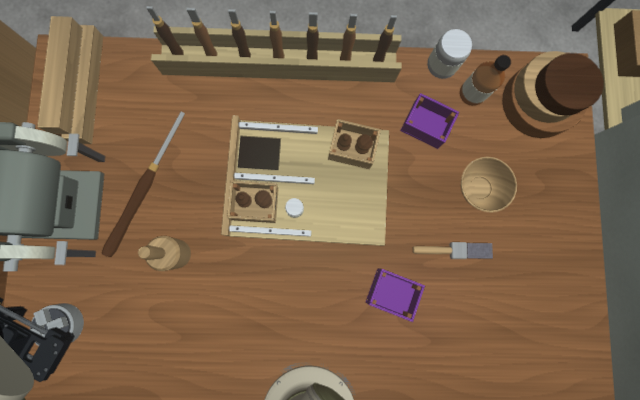

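View pics/wrist0.png

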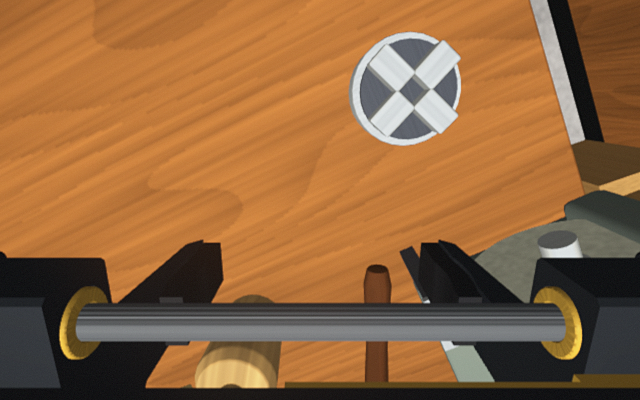

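The top view shows the rack at cols 225–388, rows 117–243, with the lane running left (+y). The mat is at (260,153), the tray to push at (354,143), tray_done at (254,202) and the tin at (294,207). I'll zoom in to get corners.

```bash
python3 - <<'E'
import cv2
i=cv2.imread("pics/top0.png")
cv2.imwrite("pics/topz.png",cv2.resize(i[105:255,215:400],None,fx=4.2,fy=4,interpolation=cv2.INTER_CUBIC)[:600,:777])
i=cv2.imread("pics/scene0.png")
cv2.imwrite("pics/scz.png",cv2.resize(i[160:300,240:420],None,fx=4.2,fy=4.2,interpolation=cv2.INTER_CUBIC))
E
```

```text
(no output)
```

View pics/topz.png

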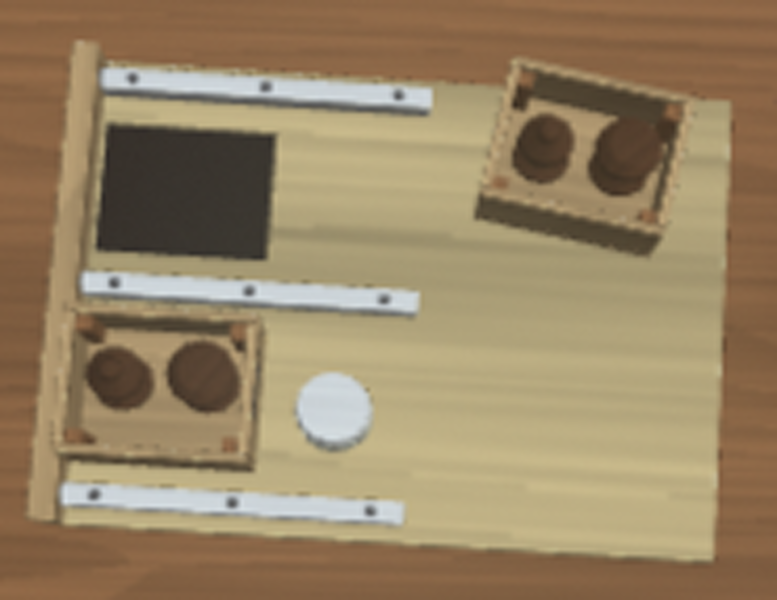

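View pics/scz.png

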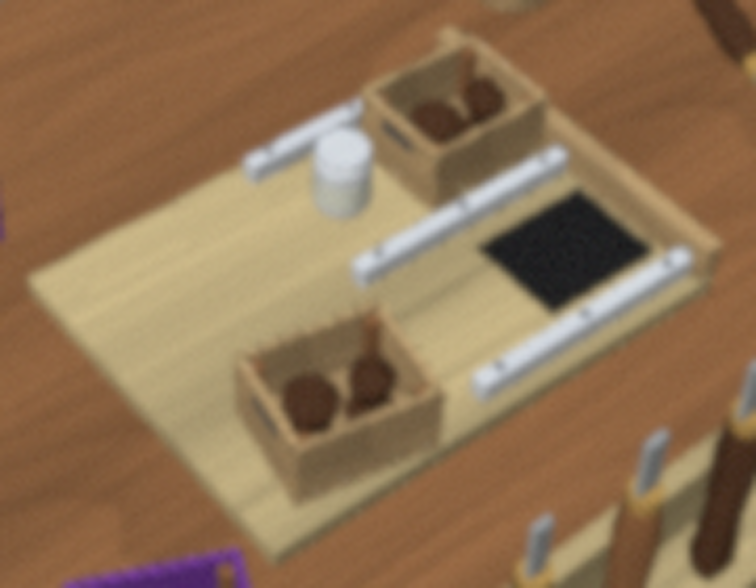

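```bash
cat > h.py <<'E'
import numpy as np, cv2
from scipy.spatial.transform import Rotation as R
def ray(m,px,z):
    px=np.atleast_2d(np.array(px,float))
    d=np.c_[(px[:,0]-m['cx'])/m['fx'],-(px[:,1]-m['cy'])/m['fy'],-np.ones(len(px))]
    d=R.from_quat(m['orientation']).apply(d); p=np.array(m['position'])
    return (p+d*((z-p[2])/d[:,2])[:,None])[:,:2]
def proj(m,P):
    q=R.from_quat(m['orientation']).inv().apply(np.atleast_2d(P)-m['position'])
    return np.c_[m['cx']+m['fx']*q[:,0]/-q[:,2], m['cy']-m['fy']*q[:,1]/-q[:,2]]
def rect(pts):
    pts=np.array(pts,np.float32); return cv2.minAreaRect(pts)
E
python3 - <<'E'
from plant import *
from h import *
m=camera_model("top");i=cv2.imread("pics/top0.png")
g=i.max(2)
mk=((g<70)).astype(np.uint8); mk[:130]=0;mk[175:]=0;mk[:,:230]=0;mk[:,285:]=0
c=max(cv2.findContours(mk,0,cv2.CHAIN_APPROX_NONE)[0],key=cv2.contourArea)[:,0]
w=ray(m,c,18.);print("mat",rect(w))
mk=((i.min(2)>150)&(g-i.min(2)<40)).astype(np.uint8); 
for c in cv2.findContours(mk[100:260],0,cv2.CHAIN_APPROX_NONE)[0]:
    c=c[:,0]+[0,100]
    if 215<c[0,0]<395 and len(c)>20: print("white",c.min(0),c.max(0),rect(ray(m,c,38.)))
T=np.array([(514,62),(692,100),(658,230),(483,190)])/[4.2,4]+[215,105]
w=ray(m,T,78.);print(w,w.mean(0));print(np.diff(np.r_[w,w[:1]],axis=0))
D=np.array([(75,42),(732,100),(714,560)])/[4.2,4]+[215,105]
print("deck",ray(m,D[1:],18.), "purple far", )
E
```

```text
mat ((634.8764038085938, 143.43218994140625), (100.08940124511719, 80.46102905273438), 87.76216888427734)
white [229 225] [311 235] ((435.17352294921875, 105.28121948242188), (200.30319213867188, 14.903543472290039), 87.75403594970703)
white [285 198] [303 215] ((495.5794372558594, 48.641998291015625), (42.28015899658203, 44.34929275512695), 1.461586833000183)
white [234 173] [314 182] ((567.5784912109375, 100.19248962402344), (199.45826721191406, 13.598906517028809), 87.81034088134766)
white [239 122] [317 131] ((699.335205078125, 94.89959716796875), (198.1304168701172, 13.450644493103027), 87.78998565673828)
[[ 705.0114342   -52.42937738]
 [ 684.09428775 -156.55564094]
 [ 602.10023722 -136.89232734]
 [ 624.02635871  -35.73434353]] [653.80807947 -95.4029223 ]
[[ -20.91714644 -104.12626356]
 [ -81.99405053   19.6633136 ]
 [  21.92612149  101.15798382]
 [  80.98507549  -16.69503385]]
deck [[ 704.99930168 -192.25853996]
 [ 406.85451405 -180.42661726]] purple far
```

```bash
cat >> h.py <<'E'
def go(o,pos,yaw,op=None):
    """increments from measured pose to world pos(mm), jaw yaw(rad), tool straight down"""
    Rn=R.from_quat(o['orientation'])
    y=np.array([np.cos(yaw),np.sin(yaw),0]);z=np.array([0,0,-1.]);x=np.cross(y,z)
    Rt=R.from_matrix(np.c_[x,y,z])
    s=Rn.inv().apply(np.array(pos)-o['tcp_pos'])/1000
    return np.round(s,4),np.round((Rn.inv()*Rt).as_rotvec(),4)
E
python3 - <<'E'
from plant import *
from h import *
o=get_obs();print(go(o,(236,496,280),1.126))
print(go(o,(640,-70,300),1.532))
m=camera_model("wrist");
print(R.from_quat(o['orientation']).inv().apply(R.from_quat(m['orientation']).apply([0,0,-1])))
E
```

```text
(array([ 0.0003, -0.0006, -0.0574]), array([-0.001 , -0.0002, -0.    ]))
(array([-0.6079, -0.3377, -0.0772]), array([-9.00e-04, -4.00e-04, -4.06e-01]))
[-2.70700068e-01 -4.73305553e-04  9.62663622e-01]
```

>>> jog_arm --pt "0 0 -0.04 0 0 0 0.06" --pt "-0.03 -0.016 -0.07 0 0 -0.1 0.06" --pt "-0.61 -0.338 -0.08 0 0 -0.406 0.06" --pt "-0.61 -0.338 -0.08 0 0 -0.406 0.06" --pt "-0.61 -0.338 -0.08 0 0 -0.406 0.06" --pt "-0.61 -0.338 -0.08 0 0 -0.406 0.06" --pt "-0.61 -0.338 -0.08 0 0 -0.406 0.06" --pt "-0.61 -0.338 -0.08 0 0 -0.406 0.06" --pt "-0.61 -0.338 -0.08 0 0 -0.406 0.06" --pt "-0.61 -0.338 -0.08 0 0 -0.406 0.06" --pt "-0.61 -0.338 -0.08 0 0 -0.406 0.06" --pt "-0.61 -0.338 -0.08 0 0 -0.406 0.06" --grip_force 10

```text
clock: 1.35
tcp_pos: [541.4, 69.3, 300.3]
orientation: [0.02, 1.0, 0.0, -0.0]
contact_force: [-0.1, 1.3, 0.3]
finger_gap: 0.681
```

```bash
python3 - <<'E'
from plant import *
from h import *
o=get_obs();print(o['clock'],o['tcp_pos'],o['joint_positions'],o['finger_gap'],go(o,(640,-70,300),1.532))
E
```

```text
1.35 [541.36998385  69.28413295 300.33310705] [-8.97412994e-02  3.31106882e-01  1.15210349e+00  8.83537893e-05
  1.65871637e+00 -1.62150804e+00] 0.6809658208097472 (array([-0.104 , -0.1353,  0.0003]), array([ 0.0001, -0.0003, -0.0002]))
```

>>> jog_arm --pt "-0.104 -0.135 0 0 0 0 0.06" --pt "-0.104 -0.135 0 0 0 0 0.06" --pt "-0.104 -0.135 0 0 0 0 0.06" --pt "-0.104 -0.135 0 0 0 0 0.06" --pt "-0.104 -0.135 0 0 0 0 0.06" --pt "-0.104 -0.135 0 0 0 0 0.06" --pt "-0.104 -0.135 0 0 0 0 0.06"

```text
clock: 2.05
tcp_pos: [638.7, -66.4, 300.9]
orientation: [0.019, 1.0, 0.0, 0.0]
contact_force: [-0.2, -0.5, -0.2]
finger_gap: 0.685
```

```bash
python3 - <<'E'
from plant import *
from h import *
import pickle
o=get_obs();print(o['clock'],o['tcp_pos'],o['finger_gap'],o['contact_force'])
m=camera_model("wrist");i=camera("wrist");cv2.imwrite("pics/w1.png",i);pickle.dump(m,open("w1.pkl","wb"))
E
```

```text
2.05 [638.74035217 -66.40498283 300.88625368] 0.6853850673737084 [-0.16942127 -0.54049868 -0.15389676]
```

View pics/w1.png

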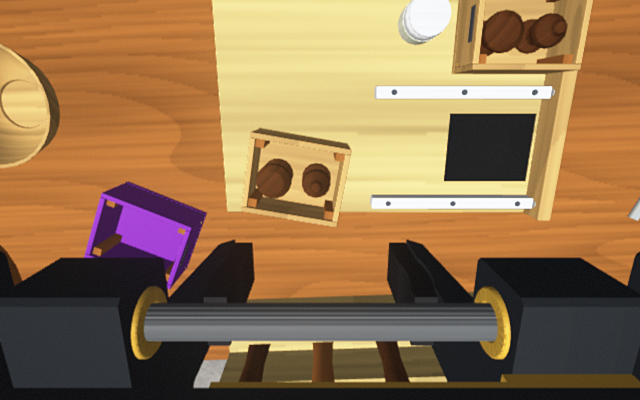

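The wrist view shows the tray rim at roughly (257,131), (351,150), (337,224) and (244,206). The mat is at (490,147), and the two lane rails are at rows 92 and 203. I'll refine these.

```bash
python3 - <<'E'
from h import *
import pickle
m=pickle.load(open("w1.pkl","rb"));i=cv2.imread("pics/w1.png")
cv2.imwrite("pics/w1z.png",cv2.resize(i[115:235,230:365],None,fx=5,fy=5,interpolation=cv2.INTER_CUBIC)[:600,:800])
mk=np.zeros(i.shape[:2],np.uint8);mk[105:190,435:545]=(i.max(2)[105:190,435:545]<60)
c=max(cv2.findContours(mk,0,1)[0],key=cv2.contourArea)[:,0];print("mat",rect(ray(m,c,18.)))
mk=(i.min(2)>190).astype(np.uint8)
mk=cv2.morphologyEx(mk,cv2.MORPH_CLOSE,np.ones((7,7)))
for c in cv2.findContours(mk,0,1)[0]:
    c=c[:,0]
    if cv2.contourArea(c)>600: print(c.min(0),c.max(0),rect(ray(m,c,38.)))
P=[(127,182),(207,213),(175,285),(95,260)]
print("purple",ray(m,P,60.))
E
```

```text
mat ((635.2393188476562, 143.77456665039062), (102.740966796875, 81.98851776123047), 87.89421081542969)
[371 198] [532 208] ((699.2854614257812, 95.07772827148438), (200.30711364746094, 12.93154239654541), 87.90444946289062)
[375  86] [554  98] ((567.4843139648438, 101.471435546875), (204.28131103515625, 13.118112564086914), 87.89112091064453)
[402   0] [451  40] ((491.1640319824219, 54.71308517456055), (52.47291946411133, 39.49518585205078), 87.88233947753906)
purple [[ 653.40226695 -290.41205126]
 [ 694.3601708  -202.34526214]
 [ 787.72380804 -254.31410702]
 [ 749.94821145 -347.95630191]]
```

View pics/w1z.png

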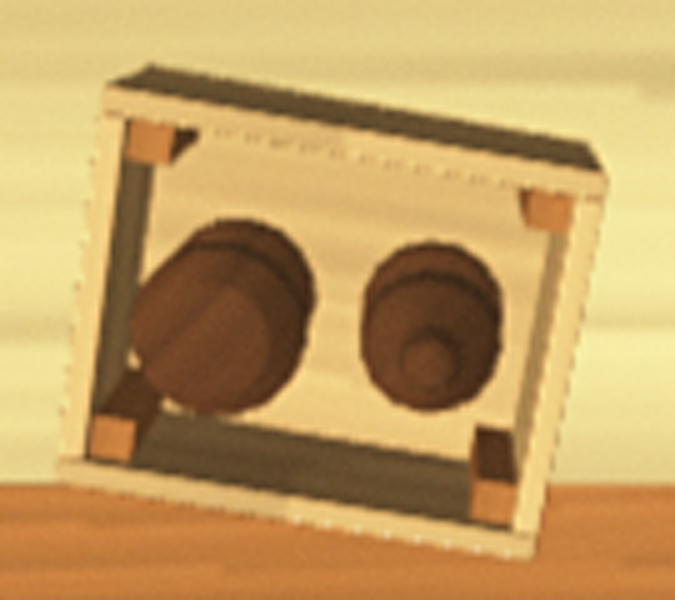

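```bash
cat >> h.py <<'E'
MAT=np.array([634.8,143.3]);PSI=-0.037
def lane(p):  # world -> mat frame
    c,s=np.cos(PSI),np.sin(PSI); d=np.atleast_2d(p)-MAT
    return np.c_[d[:,0]*c+d[:,1]*s,-d[:,0]*s+d[:,1]*c]
def world(q):
    c,s=np.cos(PSI),np.sin(PSI); q=np.atleast_2d(q)
    return MAT+np.c_[q[:,0]*c-q[:,1]*s,q[:,0]*s+q[:,1]*c]
E
python3 - <<'E'
from h import *
import pickle
m=pickle.load(open("w1.pkl","rb"))
P=np.array([(105,83),(608,180),(535,555),(60,470)])/5+[230,115]
w=ray(m,P,78.);q=lane(w);print(q,q.mean(0));d=np.diff(np.r_[q,q[:1]],axis=0);print(np.linalg.norm(d,axis=1),np.degrees(np.arctan2(d[:,1],d[:,0])))
print(lane([[699.3,95],[567.5,101]]))
E
```

```text
[[ -24.52412358 -282.50786987]
 [  -3.8850189  -174.83543959]
 [  82.09520997 -189.50586271]
 [  61.75914375 -297.19958257]] [  28.86130281 -236.01218868]
[109.63268164  87.22282426 109.59695656  87.52513149] [  79.14892586   -9.6828759  -100.69338698  170.33675173]
[[ 66.24254706 -45.8809869 ]
 [-65.68919548 -44.76058083]]
```

```bash
python3 - <<'E'
from plant import *
from h import *
o=get_obs()
w=world([96,-249])[0];print(w,np.hypot(*w))
print(go(o,(*w,150),1.354),go(o,(*w,53),1.354))
E
```

```text
[ 721.52339745 -109.08076855] 729.722294532815
(array([-0.0842, -0.0397,  0.1511]), array([1.000e-04, 5.000e-04, 1.795e-01])) (array([-0.0842, -0.0397,  0.2481]), array([1.000e-04, 5.000e-04, 1.795e-01]))
```

>>> jog_arm --pt "-0.084 -0.04 0.03 0 0 0.1 0.05" --pt "-0.084 -0.04 0.06 0 0 0.18 0.05" --pt "-0.084 -0.04 0.1 0 0 0.18 0.05" --pt "-0.084 -0.04 0.14 0 0 0.18 0.05" --pt "-0.084 -0.04 0.15 0 0 0.18 0.05" --pt "-0.084 -0.04 0.15 0 0 0.18 0.05" --pt "-0.084 -0.04 0.15 0 0 0.18 0.05"

```text
clock: 2.8
tcp_pos: [722.5, -110.6, 153.8]
orientation: [0.109, 0.994, -0.0, 0.002]
contact_force: [0.2, 0.1, 0.2]
finger_gap: 0.568
```

```bash
python3 - <<'E'
from plant import *
from h import *
import pickle
o=get_obs();print(o['clock'],o['tcp_pos'],o['finger_gap'],o['contact_force'],o['joint_positions'])
print(lane(o['tcp_pos'][:2]),go(o,(*world([96,-249])[0],53),1.354))
m=camera_model("wrist");i=camera("wrist");cv2.imwrite("pics/w2.png",i);pickle.dump(m,open("w2.pkl","wb"))
E
```

```text
2.8 [ 722.45408575 -110.56094682  153.81631132] 0.5676165813244879 [0.18780716 0.0679297  0.20306397] [-3.13320498e-01  7.56718394e-01  8.08478736e-01 -1.55382834e-05
  1.57170238e+00 -1.66606276e+00]
[[  96.98480542 -250.44473759]] (array([0.0017, 0.0013, 0.1008]), array([-0.0005,  0.0047, -0.0013]))
```

View pics/w2.png

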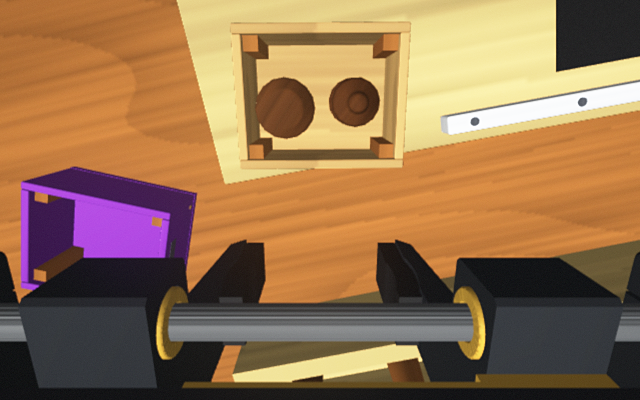

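The fingers line up with the tray's far side (tray rim cols 235–410, fingers at cols 265 and 378, with a gap before the rim at row 165). Next I descend.

>>> jog_arm --pt "0 0 0.03 0 0 0 0.05" --pt "0 0 0.06 0 0 0 0.05" --pt "0 0 0.085 0 0 0 0.05" --pt "0 0 0.1 0 0 0 0.05" --pt "0 0 0.1 0 0 0 0.05" --pt "0 0 0.1 0 0 0 0.05"

```text
clock: 3.45
tcp_pos: [722.5, -111.2, 52.5]
orientation: [0.109, 0.994, -0.0, 0.001]
contact_force: [-0.8, -0.6, 1.0]
finger_gap: 0.567
```

```bash
python3 - <<'E'
from plant import *
from h import *
import pickle
o=get_obs();print(o['clock'],o['tcp_pos'],o['finger_gap'],o['contact_force'],o['orientation'])
print(lane(o['tcp_pos'][:2]),go(o,(*world([56,-236])[0],54),1.534))
m=camera_model("wrist");i=camera("wrist");cv2.imwrite("pics/w3.png",i);pickle.dump(m,open("w3.pkl","wb"))
E
```

```text
3.45 [ 722.53458313 -111.15483519   52.46890746] 0.5666293076769806 [-0.77117757 -0.59504757  0.95738793] [ 1.09141460e-01  9.94025112e-01 -3.15262995e-04  1.45581116e-03]
[[  97.08721656 -251.03524177]] (array([ 0.0431,  0.0074, -0.0017]), array([-0.0006,  0.0029, -0.1819]))
```

View pics/w3.png

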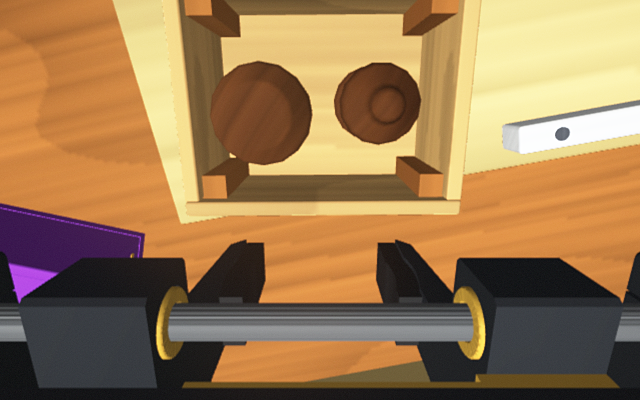

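>>> jog_arm --pt "0.003 0 0 0 0 0 0.05" --pt "0.006 0 0 0 0 0 0.05" --pt "0.009 0 0 0 0 0 0.05" --pt "0.012 0.001 0 0 0 0 0.05" --pt "0.015 0.002 0 0 0 -0.015 0.05" --pt "0.018 0.003 0 0 0 -0.03 0.05" --pt "0.021 0.004 0 0 0 -0.05 0.05" --pt "0.024 0.004 0 0 0 -0.07 0.05" --pt "0.027 0.005 0 0 0 -0.09 0.05" --pt "0.03 0.005 0 0 0 -0.11 0.05" --pt "0.032 0.006 0 0 0 -0.13 0.05" --pt "0.032 0.006 0 0 0 -0.13 0.05"

```text
clock: 4.7
tcp_pos: [691.5, -98.0, 50.5]
orientation: [0.044, 0.999, -0.0, -0.0]
contact_force: [2.2, -0.7, 0.8]
finger_gap: 0.569
```

```bash
python3 - <<'E'
from plant import *
from h import *
import pickle
o=get_obs();print(o['clock'],o['tcp_pos'],o['finger_gap'],o['contact_force'],o['orientation'])
print(lane(o['tcp_pos'][:2]),go(o,(*world([56,-236])[0],54),1.534))
m=camera_model("wrist");i=camera("wrist");cv2.imwrite("pics/w4.png",i);pickle.dump(m,open("w4.pkl","wb"))
cv2.imwrite("pics/t4.png",cv2.resize(camera("top")[105:255,215:400],None,fx=4.2,fy=4,interpolation=cv2.INTER_CUBIC))
E
```

```text
4.7 [691.46446303 -98.0117317   50.52644648] 0.5694614116219727 [ 2.20355333 -0.65487244  0.82299872] [ 4.38425546e-02  9.99038438e-01 -5.37380458e-05 -1.63088625e-04]
[[  65.55217765 -239.05046587]] (array([ 0.0097,  0.0026, -0.0035]), array([-0.0001, -0.0003, -0.0509]))
```

View pics/w4.png

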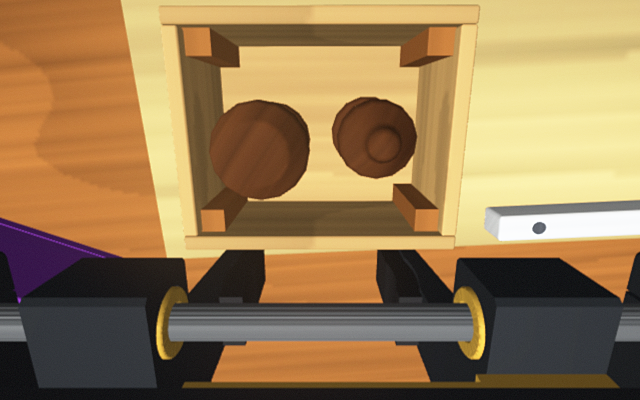

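View pics/t4.png

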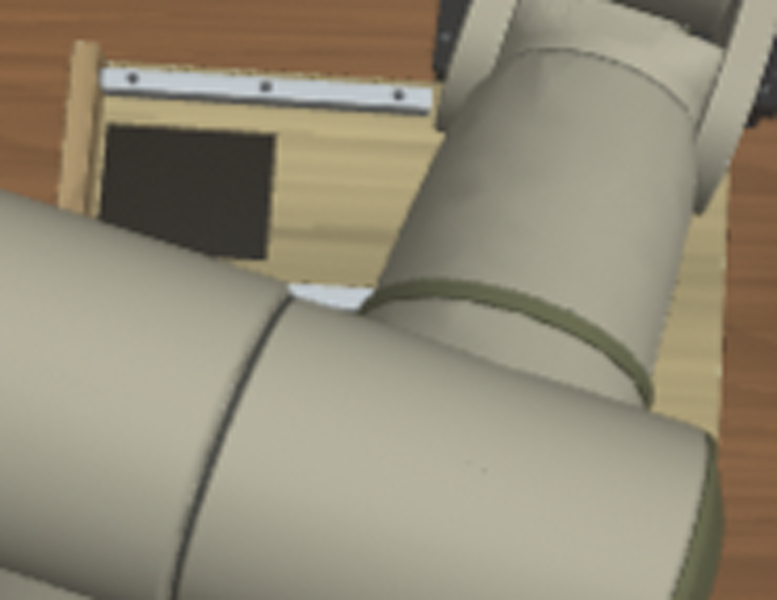

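The tray follows flush, with its rim's near edge at row 248 touching the fingers and its rows now parallel to the finger line. I'll measure it.

```bash
cat >> h.py <<'E'
def tray(m,P,z=78.):
    q=lane(ray(m,P,z));d=np.diff(np.r_[q,q[:1]],axis=0)
    print(np.round(q,1).tolist(),"c",q.mean(0).round(1),"len",np.linalg.norm(d,axis=1).round(1),"ang",np.degrees(np.arctan2(d[:,1],d[:,0])).round(1))
E
python3 - <<'E'
from h import *
import pickle
m=pickle.load(open("w4.pkl","rb"));i=cv2.imread("pics/w4.png")
tray(m,[(160,6),(479,6),(454,248),(187,249)])
E
```

```text
[[-36.9, -287.9], [-31.5, -178.9], [57.8, -182.9], [52.8, -292.2]] c [  10.5 -235.5] len [109.1  89.3 109.4  89.8] ang [ 87.1  -2.5 -92.6 177.3]
```

>>> jog_arm --pt "0.002 0 0 0 0 -0.01 0.05" --pt "0.004 0 0 0 0 -0.02 0.05" --pt "0.006 0 0 0 0 -0.035 0.05" --pt "0.008 0 0 0 0 -0.05 0.05" --pt "0.01 0 0 0 0 -0.05 0.05" --pt "0.0105 0 0 0 0 -0.05 0.05" --pt "0.0105 0 0 0 0 -0.05 0.05"

```text
clock: 5.5
tcp_pos: [680.9, -97.3, 50.3]
orientation: [0.019, 1.0, -0.0, -0.0]
contact_force: [0.5, 0.2, 0.2]
finger_gap: 0.564
```

```bash
python3 - <<'E'
from plant import *
from h import *
import pickle
o=get_obs();print(o['clock'],o['tcp_pos'],o['finger_gap'],o['contact_force'],o['orientation'])
print(lane(o['tcp_pos'][:2]),go(o,(*world([56,-236])[0],54),1.534))
m=camera_model("wrist");i=camera("wrist");cv2.imwrite("pics/w5.png",i);pickle.dump(m,open("w5.pkl","wb"))
E
```

```text
5.5 [680.91195733 -97.26730667  50.29845843] 0.5635004753706153 [0.46594072 0.16832002 0.21262063] [ 1.94620702e-02  9.99810498e-01 -1.39795299e-05 -4.43079247e-04]
[[  54.97935688 -238.69690397]] (array([-0.001 ,  0.0027, -0.0037]), array([-0.    , -0.0009, -0.0021]))
```

View pics/w5.png

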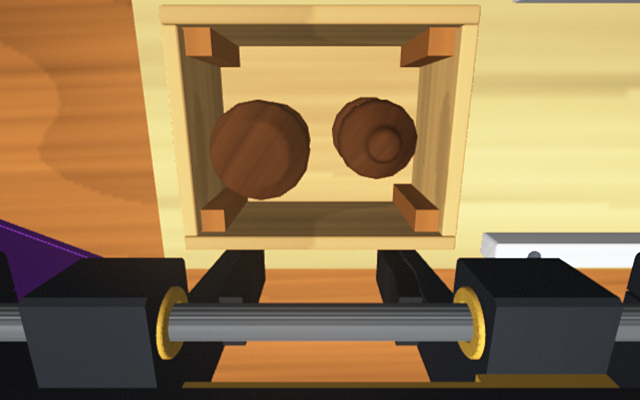

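Tray now square and centred on the lane (rim edges parallel to the rail). Next I draw back, rise and turn to get behind it.

>>> jog_arm --pt "-0.01 0 0 0 0 0 0.05" --pt "-0.025 0 0 0 0 0 0.05" --pt "-0.025 0 -0.03 0 0 0 0.05" --pt "-0.025 0 -0.07 0 0 0 0.05" --pt "-0.025 0 -0.11 0 0 0.1 0.04" --pt "-0.025 -0.03 -0.11 0 0 0.25 0.04" --pt "0.0 -0.06 -0.11 0 0 0.4 0.04" --pt "0.03 -0.08 -0.11 0 0 0.55 0.04" --pt "0.058 -0.082 -0.11 0 0 0.7 0.04" --pt "0.058 -0.082 -0.11 0 0 0.85 0.04" --pt "0.058 -0.082 -0.11 0 0 1.0 0.04" --pt "0.058 -0.082 -0.11 0 0 1.15 0.04"

```text
clock: 6.75
tcp_pos: [619.6, -176.9, 160.5]
orientation: [0.563, 0.827, -0.0, -0.0]
contact_force: [-0.2, 0.3, 0.5]
finger_gap: 0.452
```

```bash
python3 - <<'E'
from plant import *
from h import *
o=get_obs();print(o['clock'],o['tcp_pos'],o['finger_gap'],o['contact_force'],o['orientation'])
print(lane(o['tcp_pos'][:2]),go(o,(*world([0,-322])[0],160),PSI))
E
```

```text
6.75 [ 619.55065021 -176.93397484  160.45876477] 0.45208138614706356 [-0.17273207  0.334739    0.45607874] [ 5.62759580e-01  8.26620457e-01 -1.83499090e-04 -4.91492933e-04]
[[  -3.39295901 -320.5788969 ]] (array([-0.0027,  0.0025,  0.0005]), array([-1.000e-03, -4.000e-04,  4.124e-01]))
```

>>> jog_arm --pt "-0.003 0.0025 0 0 0 0.14 0.04" --pt "-0.003 0.0025 0 0 0 0.28 0.04" --pt "-0.003 0.0025 0 0 0 0.412 0.04" --pt "-0.003 0.0025 0 0 0 0.412 0.04" --pt "-0.003 0.0025 0 0 0 0.412 0.04"

```text
clock: 7.25
tcp_pos: [623.4, -178.7, 160.3]
orientation: [0.716, 0.698, -0.0, -0.0]
contact_force: [0.4, -0.3, 0.8]
finger_gap: 0.454
```

```bash
python3 - <<'E'
from plant import *
from h import *
import pickle
o=get_obs();print(o['clock'],o['tcp_pos'],o['finger_gap'],o['contact_force'],o['joint_positions'])
print(lane(o['tcp_pos'][:2]),go(o,(*world([0,-322])[0],53),PSI))
m=camera_model("wrist");i=camera("wrist");cv2.imwrite("pics/w6.png",i);pickle.dump(m,open("w6.pkl","wb"))
E
```

```text
7.25 [ 623.37020941 -178.68275751  160.3039396 ] 0.4544708396080718 [ 0.41709367 -0.32076556  0.78595296] [-4.61305977e-01  6.00062612e-01  1.09979026e+00 -1.21878743e-04
  1.44241139e+00 -4.34810783e-01]
[[   0.48867619 -322.18519123]] (array([ 0.0002, -0.0004,  0.1073]), array([-0.0007, -0.0002,  0.0105]))
```

View pics/w6.png

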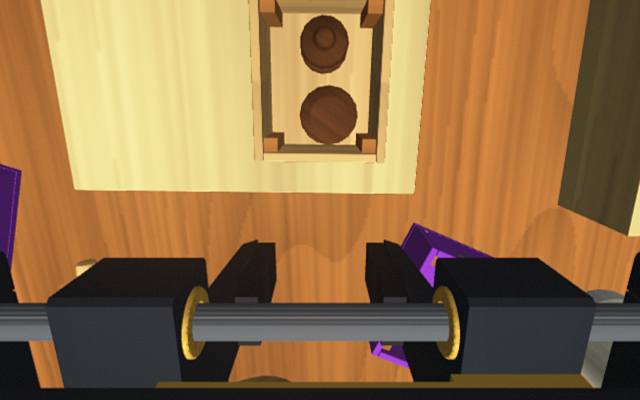

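Tray centred between the fingers (rim cols 254–385, fingers 275–367), and the purple tray's nearest corner is clear to the right. I descend, then check.

>>> jog_arm --pt "0 0 0.03 0 0 0.01 0.04" --pt "0 0 0.06 0 0 0.01 0.04" --pt "0 0 0.09 0 0 0.01 0.04" --pt "0 0 0.106 0 0 0.01 0.04" --pt "0 0 0.106 0 0 0.01 0.04" --pt "0 0 0.106 0 0 0.01 0.04"

```text
clock: 7.9
tcp_pos: [623.9, -178.8, 55.1]
orientation: [0.721, 0.693, 0.0, 0.0]
contact_force: [0.9, 0.5, 0.5]
finger_gap: 0.454
```

```bash
python3 - <<'E'
from plant import *
from h import *
import pickle
o=get_obs();print(o['clock'],o['tcp_pos'],o['finger_gap'],o['contact_force'],o['joint_positions'])
print(lane(o['tcp_pos'][:2]),go(o,(*world([0,-322])[0],53),PSI))
m=camera_model("wrist");i=camera("wrist");cv2.imwrite("pics/w7.png",i);pickle.dump(m,open("w7.pkl","wb"))
E
```

```text
7.9 [ 623.8568773  -178.84249687   55.07275266] 0.4544424826954363 [0.9240811  0.46618542 0.54503601] [-4.61237444e-01  7.00196790e-01  1.23062266e+00 -9.18866264e-06
  1.21022022e+00 -4.22524369e-01]
[[   0.98092    -322.32681865]] (array([ 0.0003, -0.001 ,  0.0021]), array([ 0.0005,  0.0002, -0.0017]))
```

View pics/w7.png

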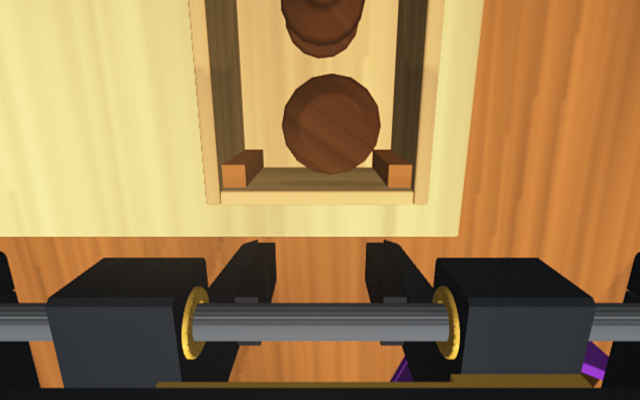

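```bash
python3 - <<'E'
from h import *
import pickle
m=pickle.load(open("w7.pkl","rb"))
print(lane(ray(m,[(206,204),(428,204),(190,0),(445,0)],78.)))
m=pickle.load(open("w6.pkl","rb"))
print(lane(ray(m,[(254,161),(385,162)],78.)))
E
```

```text
[[ -45.23722764 -293.06377693]
 [  45.47519775 -293.17554227]
 [ -44.29849201 -218.28553134]
 [  45.40761684 -218.35814769]]
[[ -45.30240544 -293.35714761]
 [  45.44414436 -293.0302622 ]]
```

>>> jog_arm --pt "0.005 0 0 0 0 0 0.04" --pt "0.01 0 0 0 0 0 0.04" --pt "0.014 0 0 0 0 0 0.04" --pt "0.016 -0.001 0 0 0 0 0.04" --pt "0.018 -0.001 0 0 0 0 0.04" --pt "0.02 -0.001 0 0 0 0 0.04" --pt "0.023 -0.001 0 0 0 0 0.04" --pt "0.026 -0.001 0 0 0 0 0.04" --pt "0.03 -0.001 0 0 0 0 0.04" --pt "0.034 -0.001 0 0 0 0 0.04" --pt "0.038 -0.001 0 0 0 0 0.04" --pt "0.04 -0.001 0 0 0 0 0.04"

```text
clock: 9.15
tcp_pos: [624.3, -138.3, 54.6]
orientation: [0.721, 0.693, 0.0, 0.0]
contact_force: [0.6, -3.6, 2.2]
finger_gap: 0.454
```

```bash
cat > look.py <<'E'
import sys,pickle
from plant import *
from h import *
n=sys.argv[1]
o=get_obs();print(o['clock'],o['tcp_pos'],o['finger_gap'],o['contact_force'])
print(lane(o['tcp_pos'][:2]),go(o,(*world([0,-67])[0],53),PSI))
m=camera_model("wrist");i=camera("wrist");cv2.imwrite(f"pics/{n}.png",i);pickle.dump(m,open(f"{n}.pkl","wb"))
E
python3 look.py w8
```

```text
9.15 [ 624.29364303 -138.3053784    54.5866136 ] 0.4540875663811888 [ 0.57715791 -3.59645099  2.15860338]
[[-8.21443857e-02 -2.81801288e+02]] (array([ 0.2148, -0.0005,  0.0015]), array([ 0.0003,  0.0002, -0.0027]))
```

View pics/w8.png

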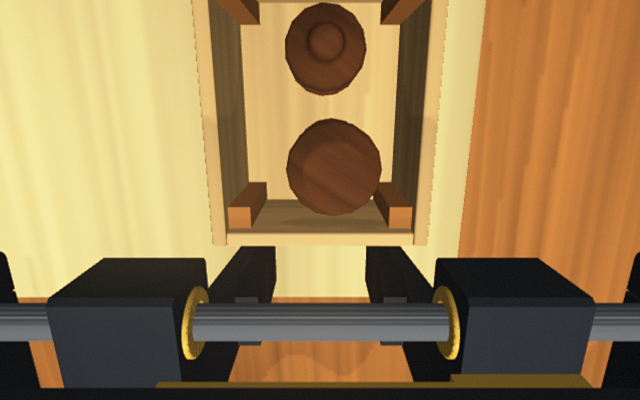

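The fingers are flush on the rear wall (rim corners at (212,245) and (427,245)) with a 3.6 N push. I carry on.

>>> jog_arm --pt "0.003 0 0 0 0 0 0.04" --pt "0.007 0 0 0 0 0 0.04" --pt "0.012 0 0 0 0 0 0.04" --pt "0.017 0 0 0 0 0 0.04" --pt "0.022 0 0 0 0 0 0.04" --pt "0.027 0 0 0 0 0 0.04" --pt "0.032 0 0 0 0 0 0.04" --pt "0.037 0 0 0 0 0 0.04" --pt "0.042 0 0 0 0 0 0.04" --pt "0.047 0 0 0 0 0 0.04" --pt "0.05 0 0 0 0 0 0.04" --pt "0.052 0 0 0 0 0 0.04"

```text
clock: 10.4
tcp_pos: [626.2, -86.4, 54.4]
orientation: [0.721, 0.693, -0.0, -0.0]
contact_force: [-0.5, -3.7, 4.0]
finger_gap: 0.455
```

```bash
python3 look.py w9
```

```text
10.4 [626.2085421  -86.35907004  54.37987655] 0.45507832176448054 [-0.52463787 -3.67576077  4.02721541]
[[-9.01308171e-02 -2.29819698e+02]] (array([ 0.1628, -0.0004,  0.0014]), array([-0.0002, -0.0001, -0.0027]))
```

View pics/w9.png

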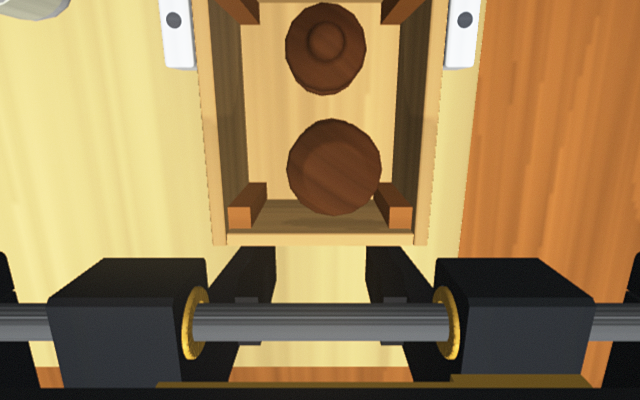

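Both rail ends are in view (inner edges at cols 195 and 444, midpoint 319.5), and the tray midpoint matches at 319.5. The tray is centred.

>>> jog_arm --pt "0.003 0 0 0 0 0 0.04" --pt "0.008 0 0 0 0 0 0.04" --pt "0.013 0 0 0 0 0 0.04" --pt "0.018 0 0 0 0 0 0.04" --pt "0.023 0 0 0 0 0 0.04" --pt "0.028 0 0 0 0 0 0.04" --pt "0.033 0 0 0 0 0 0.04" --pt "0.038 0 0 0 0 0 0.04" --pt "0.043 0 0 0 0 0 0.04" --pt "0.048 0 0 0 0 0 0.04" --pt "0.053 0 0 0 0 0 0.04" --pt "0.056 0 0 0 0 0 0.04"

```text
clock: 11.65
tcp_pos: [628.4, -30.2, 54.4]
orientation: [0.721, 0.693, -0.0, -0.0]
contact_force: [-0.1, -2.8, -0.8]
finger_gap: 0.455
```

```bash
python3 look.py w10
```

```text
11.65 [628.42188938 -30.20076579  54.37324684] 0.45521867616747397 [-0.07547899 -2.77906391 -0.77852639]
[[ 4.43184149e-02 -1.73617954e+02]] (array([ 0.1066, -0.0003,  0.0014]), array([-0.0002, -0.0002, -0.0027]))
```

View pics/w10.png

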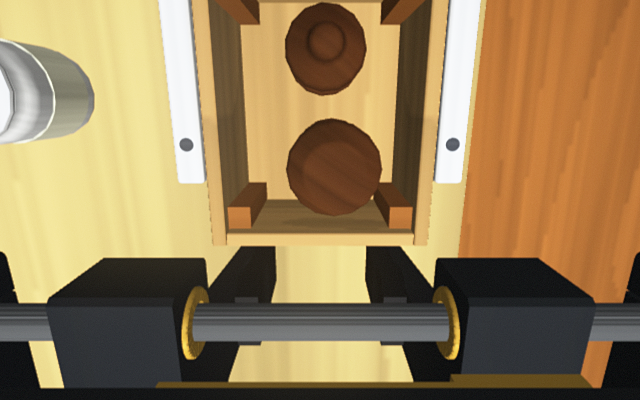

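The rails stay symmetric (205 and 436, midpoint 320.5). Continuing.

>>> jog_arm --pt "0.003 0 0 0 0 0 0.04" --pt "0.008 0 0 0 0 0 0.04" --pt "0.013 0 0 0 0 0 0.04" --pt "0.018 0 0 0 0 0 0.04" --pt "0.023 0 0 0 0 0 0.04" --pt "0.028 0 0 0 0 0 0.04" --pt "0.033 0 0 0 0 0 0.04" --pt "0.038 0 0 0 0 0 0.04" --pt "0.043 0 0 0 0 0 0.04" --pt "0.048 0 0 0 0 0 0.04" --pt "0.053 0 0 0 0 0 0.04" --pt "0.056 0 0 0 0 0 0.04"

```text
clock: 12.9
tcp_pos: [630.7, 25.7, 54.4]
orientation: [0.721, 0.693, -0.0, -0.0]
contact_force: [0.4, -1.3, -0.7]
finger_gap: 0.456
```

>>> jog_arm --pt "0.003 0 0 0 0 0 0.04" --pt "0.007 0 0 0 0 0 0.04" --pt "0.011 0 0 0 0 0 0.04" --pt "0.015 0 0 0 0 0 0.04" --pt "0.019 0 0 0 0 0 0.04" --pt "0.023 0 0 0 0 0 0.04" --pt "0.027 0 0 0 0 0 0.04" --pt "0.031 0 0 0 0 0 0.04" --pt "0.035 0 0 0 0 0 0.04" --pt "0.039 0 0 0 0 0 0.04" --pt "0.042 0 0 0 0 0 0.04" --pt "0.044 0 0 0 0 0 0.04"

```text
clock: 14.1
tcp_pos: [632.5, 69.4, 54.4]
orientation: [0.721, 0.693, -0.0, 0.0]
contact_force: [-0.7, -2.4, -0.9]
finger_gap: 0.454
```

```bash
python3 look.py w11
```

```text
14.1 [632.49668043  69.40241832  54.44560272] 0.45357198818449457 [-0.65401428 -2.36385742 -0.87126629]
[[  0.43184358 -73.93220793]] (array([ 0.0069, -0.0005,  0.0014]), array([ 0.    ,  0.    , -0.0028]))
```

View pics/w11.png

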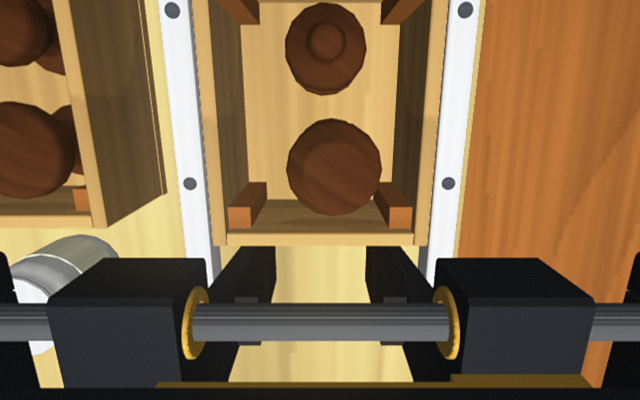

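About 9 mm should remain. I creep in and watch the force.

>>> jog_arm --pt "0.001 0 0 0 0 0 0.04" --pt "0.003 0 0 0 0 0 0.04" --pt "0.005 0 0 0 0 0 0.04" --pt "0.006 0 0 0 0 0 0.04" --pt "0.007 0 0 0 0 0 0.04"

```text
clock: 14.65
tcp_pos: [632.8, 76.2, 54.5]
orientation: [0.721, 0.693, 0.0, 0.0]
contact_force: [-0.7, -2.8, -0.4]
finger_gap: 0.454
```

>>> jog_arm --pt "0.001 0 0 0 0 0 0.04" --pt "0.001 0 0 0 0 0 0.04"

```text
clock: 14.85
tcp_pos: [632.9, 77.1, 54.5]
orientation: [0.721, 0.693, 0.0, 0.0]
contact_force: [-0.5, -2.0, 0.5]
finger_gap: 0.454
```

```bash
python3 look.py w12
```

```text
14.85 [632.90898651  77.10321479  54.48481506] 0.45423318039942795 [-0.52977274 -1.96713331  0.51977495]
[[  0.55900301 -66.22143021]] (array([-0.0008, -0.0006,  0.0015]), array([ 0.0003,  0.0002, -0.0029]))
```

>>> jog_arm --pt "0.0005 0 0 0 0 0 0.04" --pt "0.001 0 0 0 0 0 0.04"

```text
clock: 15.1
tcp_pos: [633.0, 77.2, 54.5]
orientation: [0.721, 0.693, -0.001, 0.001]
contact_force: [-1.0, -9.3, 0.2]
finger_gap: 0.457
```

>>> jog_arm --pt "0.0005 0 0 0 0 0 0.04" --pt "0.001 0 0 0 0 0 0.04"

```text
clock: 15.3
tcp_pos: [633.0, 77.3, 54.6]
orientation: [0.721, 0.693, -0.001, 0.001]
contact_force: [-1.2, -12.8, 1.2]
finger_gap: 0.451
```

The force rose to 12.8 N with no motion, so the tray is on the stop. Drawing back and up.

>>> jog_arm --pt "-0.003 0 0 0 0 0 0.04" --pt "-0.01 0 0 0 0 0 0.04" --pt "-0.025 0 0 0 0 0 0.04" --pt "-0.045 0 0 0 0 0 0.04" --pt "-0.06 0 -0.03 0 0 0 0.04" --pt "-0.06 0 -0.07 0 0 0 0.04" --pt "-0.06 0 -0.11 0 0 0 0.04" --pt "-0.06 0 -0.15 0 0 0 0.04" --pt "-0.06 0 -0.19 0 0 0 0.04" --pt "-0.06 0 -0.22 0 0 0 0.04" --pt "-0.06 0 -0.22 0 0 0 0.04" --pt "-0.06 0 -0.22 0 0 0 0.04"

```text
clock: 16.5
tcp_pos: [630.3, 18.6, 274.1]
orientation: [0.721, 0.693, 0.0, -0.0]
contact_force: [-0.2, 1.1, 0.7]
finger_gap: 0.454
```

```bash
python3 look.py w13; python3 - <<'E'
from plant import *
import cv2
cv2.imwrite("pics/s13.png",cv2.resize(camera("scene")[140:300,220:440],None,fx=3.6,fy=3.6,interpolation=cv2.INTER_CUBIC))
E
```

```text
16.5 [630.33357368  18.60205203 274.10899172] 0.45375483273315387 [-0.1730298   1.12261229  0.7207611 ]
[[   0.14940203 -124.77782203]] (array([ 0.0577, -0.0003,  0.2211]), array([-0.    , -0.0002, -0.0033]))
```

View pics/w13.png

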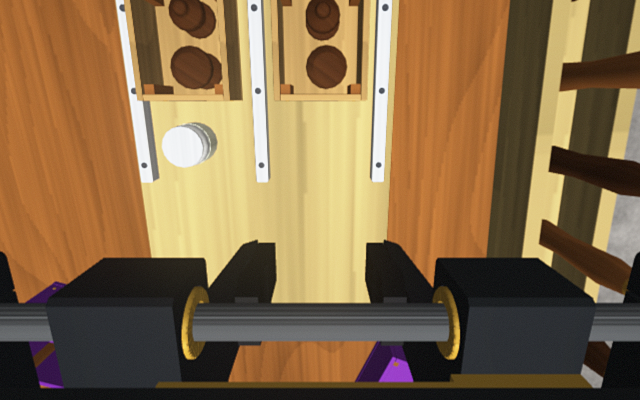

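View pics/s13.png

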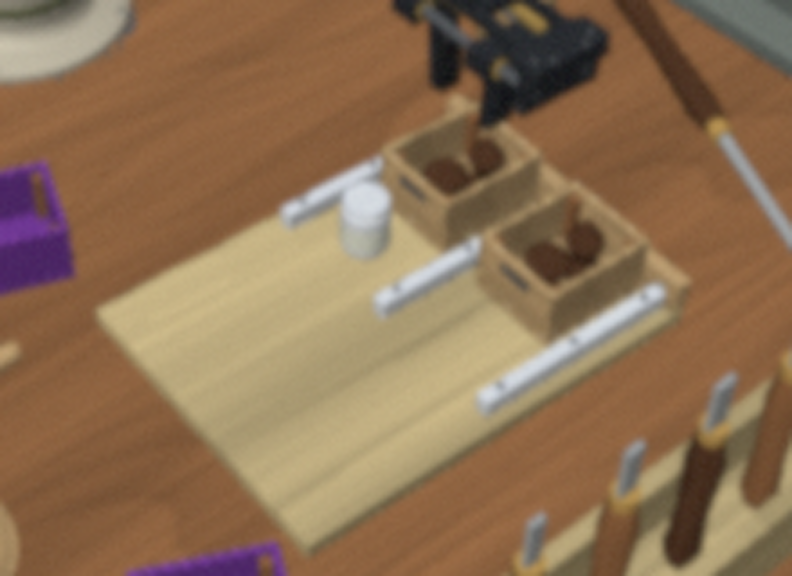

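Both trays' rear rims sit at row ~100, both turnings stand upright and the tin is in place. One last measurement, then I hand in.

```bash
python3 - <<'E'
from plant import *
from h import *
import pickle
m=pickle.load(open("w13.pkl","rb"))
print(lane(ray(m,[(274,100),(368,99),(138,101),(241,100)],78.)))
o=get_obs();print(o['clock'],o['tcp_pos'],abs(o['qvel']).max());sign_off()
E
```

```text
[[ -43.97623147  -54.76300262]
 [  47.0433692   -54.06723873]
 [-175.81650575  -55.35395958]
 [ -75.9376494   -54.68001044]]
16.6 [630.02682521  18.84217996 272.70482209] 0.005930923240927197
the job is handed in; nothing more can be done
```

The tray is in the empty lane against the end stop, and I handed the job in at 16.6 s of the 72 s allowed. `sign_off()` reports no verdict.

- **How I pushed it:** I squared and centred the tray with the outside of the fingers on its far side. I then moved behind it and pushed it down the lane at about 50 mm/s, slowing to a creep at the end. I saw no force above about 13 N. Finally I drew back about 60 mm and rose about 220 mm clear.
- **At the stop:** the force rose to 12.8 N while the fingers stopped moving.
- **Tray position:** the last wrist picture puts its rear edge at about y = -54.4 mm in the mat frame, where -55 mm means touching the stop. It is about 1.5 mm off the centre line and about 0.01 rad askew, with the camera calibration good to about 2 mm.
- **Turnings and surroundings:** both turnings stand upright, the second tray is level with the pushed one, and the tin is where it was. In the pictures I took on the way, the tray stayed well clear of both rails.

No check failed. I did not re-measure the gouge, mallet, brush or bowl at the end, but the arm touched nothing near them.

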